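# Unstack the fired test pots onto their glaze tiles

### The arm

A 7-joint arm with a two-finger parallel gripper is mounted at the origin on the work surface. World frame = base frame: x ahead of the robot, y to its left, z up, the work surface at z = 0. Lengths are in mm, angles in rad, forces in N, time in s.
With the tool pointing down it reaches from about 425 to 875 mm from the base axis. Payload 8.4 kg.
Tool frame: the origin (TCP) lies on the centre line of the jaws, within the pads' length; the fingertips stand 8 mm ahead of it and the grasp point (between the pads) lies 11 mm behind it; z points along the fingers, y is the direction in which the jaws open and shut (so a half turn about z gives the same grasp; the last joint's range is limited). The gripper opens to 85 mm and grips with 20 to 120 N. Pads are 22 mm wide; open, the fingers measure 114 mm over their backs; the gripper's body (76 mm by 85 mm) begins 54 mm behind the grasp point. The pads swing forward as they close: fully open they stand 13 mm farther back than shut.
Start: joints at [1.13, 0.333, 0.04, 1.465, -0.013, 1.343, -0.059], TCP at [217.846, -612.379, 239.308] pointing down, gripper open.
Joint ranges: [-2.58, 2.58], [-0.38, 2.09], [-1.3, 1.39], [0.25, 2.4], [-1.5, 4.64], [0.08, 2.09], [-2.65, 2.65]. Speed limits (rad/s): [2.22, 2.22, 2.79, 2.79, 3.14, 3.14, 3.14].

### API

Orientations are given as a rotation vector (axis times angle).
In Python, from bench import get_obs, get_image, calibration, finish_job gives the robot as it stands.
- The arm moves only by the tool drive_tool, never from a script. Its arguments are lists of equal length, an entry for each row: "dp": the shift along the world's x, y, z in m, a list of three; "yaw": the turn about the world's z in degrees. A call has 1 to 10 rows; each row shifts and turns the pose as measured when the row begins; what a row does not reach is not made up. A row lasts 1/8 s, in which the tool goes at most 62.5 mm and 10.7 degrees, less where a joint would pass 70% of its speed; a pose out of reach is approached as far as the arm can. A call is refused whole if a number of a shift passes 0.0625 or a number of a turn 10.7, either way. A call with a gripper value outside its range is refused whole. "claw" is the opening, from -1 (shut) to 1 (fully open), set as the call begins (left out, the last holds). The fingers move at their own pace and stop on an object; the grip force is fixed at half the most. Time passes only in rows, so rows that do not move let the fingers close. It gives the time, the measured TCP pose, the force and the opening at its end, in the units of the state.
- get_obs(): the state, without advancing time (a new reading comes with each control period).
- get_image(name): name is "side" or "top"; returns (picture, depth): 400x640x3 uint8, red, green, blue; 400x640 float32, mm along the optical axis (not along the pixel's ray), 0 where there is no reading.
- calibration(name): a dict with "intrinsics" (3x3 intrinsics, pixels), "position" and "orientation" of the camera in the world. Camera axes: x right, y up, looking along -z (the intrinsics and any distortion apply to the point x, -y, -z); pixel columns grow to the right and rows downward; lengths in mm; the calibration is good to about 2 mm. A picture is of the moment at which its call begins. calibration takes no time and is no camera call.
- finish_job(): hands the job in, once; it reports no verdict.
The state is a dict: "clock": time; "qpos": joint angles; "qd": joint speeds; "tau": joint torques, N m; "tcp_pos": TCP position; "eef_rot": TCP orientation; "contact_force": force on the tool from outside, world axes, zero at the start; "wrist_torque": the same for the moment, N m; "width": finger opening in mm.
Only numpy, scipy, OpenCV 4.12 (cv2) and the standard library are available. Lean on these libraries where they do the work, as an engineer would, in place of code of your own. Each camera call takes 0.05 s, during which the arm holds its last target. There are 200 camera calls.

### The job

Take the two stacks of fired test pots on the kiln shelf apart and stand each pot upright in the middle of the sample tile of its own glaze colour. Set them down gently, without dropping them, and let none topple; the dark grey tile stays free.

Things in the scene. Friction and masses are not known exactly. Their poses are not given: they have to be found in the camera images.
- pot_blue: Cobalt-blue straight-sided pot, round, 66 mm across, 45 mm tall, about 220 g; straight sides from foot to rim; thick rim with a shallow mouth 38 mm wide and 10 mm deep, unglazed clay-coloured foot. Always the bottom of one of the two stacks, standing on the kiln shelf (a fixed slab 12 mm thick). Origin: centre of its underside; z up along its axis.
- pot_green: Dark-green round-shouldered pot, round, 66 mm across, 45 mm tall, about 200 g; the foot is 54 wide and the side is straight from 12 mm up; thick rim with a shallow mouth 38 mm wide and 10 mm deep, unglazed clay-coloured foot. Always the bottom of one of the two stacks, standing on the kiln shelf (a fixed slab 12 mm thick). Origin: centre of its underside; z up along its axis.
- pot_white: White glazed cup, round, 52 mm across, 40 mm tall, about 130 g; the foot is 48 wide and the side is straight from 12 mm up; thick rim with a shallow mouth 22 mm wide and 10 mm deep, unglazed clay-coloured foot. At the start it stands on the blue or the green pot, and carries the yellow pot. Origin: centre of its underside; z up along its axis.
- pot_red: Brick-red glazed cup, round, 52 mm across, 40 mm tall, about 120 g; the foot is 44 wide and the side is straight from 12 mm up; thick rim with a shallow mouth 26 mm wide and 10 mm deep, unglazed clay-coloured foot. At the start it stands on the blue or the green pot, on whichever does not carry the white cup. Origin: centre of its underside; z up along its axis.
- pot_yellow: Small yellow pot, round, 38 mm across, 34 mm tall, about 60 g; the foot is 34 wide and the side is straight from 8 mm up; thick rim with a shallow mouth 18 mm wide and 10 mm deep, unglazed clay-coloured foot. At the start it stands on the white cup, at the very top of the taller stack. Origin: centre of its underside; z up along its axis.
- tile_blue: Blue glaze sample tile, 80 x 80 mm square, 8 mm thick, lying flat and fixed to the table, turned by any small angle; one of six tiles on the table beside the kiln shelf (the sixth, dark grey, matches no pot). Origin: centre of its underside, so its top is 8 mm higher; z up.
- tile_green: Green glaze sample tile, 80 x 80 mm square, 8 mm thick, lying flat and fixed to the table, turned by any small angle; one of six tiles on the table beside the kiln shelf (the sixth, dark grey, matches no pot). Origin: centre of its underside, so its top is 8 mm higher; z up.
- tile_white: White glaze sample tile, 80 x 80 mm square, 8 mm thick, lying flat and fixed to the table, turned by any small angle; one of six tiles on the table beside the kiln shelf (the sixth, dark grey, matches no pot). Origin: centre of its underside, so its top is 8 mm higher; z up.
- tile_red: Red glaze sample tile, 80 x 80 mm square, 8 mm thick, lying flat and fixed to the table, turned by any small angle; one of six tiles on the table beside the kiln shelf (the sixth, dark grey, matches no pot). Origin: centre of its underside, so its top is 8 mm higher; z up.
- tile_yellow: Yellow glaze sample tile, 80 x 80 mm square, 8 mm thick, lying flat and fixed to the table, turned by any small angle; one of six tiles on the table beside the kiln shelf (the sixth, dark grey, matches no pot). Origin: centre of its underside, so its top is 8 mm higher; z up.
There are look-alikes about, which are no part of the job. Of the things that look like the pot_red, the larger one is meant.

How it is judged (in metres and radians):
At the end, for the whole second after the job is handed in: Each of the five pots stands upright (within 0.08 rad) and at rest on the tile of its own colour, its centre within 13 mm of the tile's centre, its foot on the tile's top (horizontal distance between pot_blue and tile_blue below 0.013 m and z of pot_blue in the frame of tile_blue between 0.005 and 0.011 m and angle between each of pot_blue, pot_green, pot_white, pot_red, pot_yellow's own z axis and vertical below 0.08 rad and linear speed of each of pot_blue, pot_green, pot_white, pot_red, pot_yellow below 0.02 m/s and horizontal distance between pot_green and tile_green below 0.013 m and z of pot_green in the frame of tile_green between 0.005 and 0.011 m and horizontal distance between pot_white and tile_white below 0.013 m and z of pot_white in the frame of tile_white between 0.005 and 0.011 m and horizontal distance between pot_red and tile_red below 0.013 m and z of pot_red in the frame of tile_red between 0.005 and 0.011 m and horizontal distance between pot_yellow and tile_yellow below 0.013 m and z of pot_yellow in the frame of tile_yellow between 0.005 and 0.011 m); the robot touches nothing.
It fails at once if a pot is toppled (angle between any of pot_blue, pot_green, pot_white, pot_red, pot_yellow's own z axis and vertical above 1 rad).
It fails at once if a pot is dropped onto its tile (falling faster than 0.4 m/s close above it) rather than set down ((horizontal distance between pot_blue and tile_blue below 0.05 m and z of pot_blue in the frame of tile_blue below 0.03 m and linear speed of pot_blue above 0.4 m/s) or (horizontal distance between pot_green and tile_green below 0.05 m and z of pot_green in the frame of tile_green below 0.03 m and linear speed of pot_green above 0.4 m/s) or (horizontal distance between pot_white and tile_white below 0.05 m and z of pot_white in the frame of tile_white below 0.03 m and linear speed of pot_white above 0.4 m/s) or (horizontal distance between pot_red and tile_red below 0.05 m and z of pot_red in the frame of tile_red below 0.03 m and linear speed of pot_red above 0.4 m/s) or (horizontal distance between pot_yellow and tile_yellow below 0.05 m and z of pot_yellow in the frame of tile_yellow below 0.03 m and linear speed of pot_yellow above 0.4 m/s)).
It also fails if it takes over 128 s, if anything falls off the work surface, if the arm or the gripper's body presses on something with over 40 N, if the wrist force passes 120 N, or if a joint passes its speed limit or range.

## Working session

There is one attempt and no reset: what is moved stays moved. The work goes in short steps, Python scripts to look and compute and a tool call to move; the robot and the scene stay as the last step left them, time stands still between calls to the robot, and variables do not carry over. Pictures are saved under pics/ and viewed, about 12 in all and at most 16, crops included, and the job is handed in when it is done.

Besides the shell and the picture viewer there is one more tool, called after "Call:" as name(argument=value, ...), one argument or row to a line, values as JSON. drive_tool: Moves the arm, as the interface text tells. Its arguments: {"type":"object","properties":{"dp":{"type":"array","items":{"type":"array","items":{"type":"number"}}},"yaw":{"type":"array","items":{"type":"number"}},"claw":{"type":"number"}},"required":["dp","yaw"]}

```bash
mkdir -p pics; cat > h.py <<'E'
import numpy as np, cv2
from bench import *
from scipy.spatial.transform import Rotation as R
def snap(n):
    im,d=get_image(n); return im,d
def cloud(n,d):
    c=calibration(n); K=np.array(c['intrinsics']); v,u=np.mgrid[0:d.shape[0],0:d.shape[1]]
    x=(u-K[0,2])/K[0,0]*d; y=(v-K[1,2])/K[1,1]*d
    P=np.stack([x,-y,-d],-1)
    o=np.array(c['orientation'],float)
    Rm=o if o.shape==(3,3) else R.from_rotvec(o).as_matrix()
    W=P@Rm.T+np.array(c['position']); W[d<=0]=np.nan
    return W
E
python3 - <<'E'
from h import *
print(get_obs())
for n in("top","side"):
    print(calibration(n)); im,d=snap(n); cv2.imwrite(f"pics/{n}0.png",im[...,::-1]); np.savez(f"{n}0.npz",im=im,d=d)
    W=cloud(n,d)
    for p in [(200,320),(100,100),(350,500)]: print(p,W[p])
E
```

```text
{'clock': 0.0, 'qpos': array([ 1.12978267,  0.3339078 ,  0.0398674 ,  1.4662825 , -0.01337282,
        1.34328595, -0.05846463]), 'qd': array([-0.00101203, -0.00016493,  0.00035607,  0.00151179, -0.00039652,
       -0.00133925, -0.00069288]), 'tau': array([-4.96026514e-04, -6.58559203e+01,  1.36489592e+00, -4.05562520e+01,
        1.66500517e-02,  1.26446222e-02,  1.59193917e-05]), 'tcp_pos': array([ 217.69757148, -611.9899079 ,  238.41768252]), 'eef_rot': array([-3.09427105e+00, -5.34089960e-01,  6.38104699e-04]), 'contact_force': array([ 0.09864322,  0.54201553, -0.9800562 ]), 'wrist_torque': array([-0.01010903, -0.03834201,  0.03030957]), 'width': 85.61196814105965}
{'intrinsics': array([[395.2620528 ,   0.        , 318.45509216],
       [  0.        , 395.2620528 , 200.17961981],
       [  0.        ,   0.        ,   1.        ]]), 'position': array([350.26314949,  -2.97214021, 911.89452408]), 'orientation': array([ 0.14210212, -0.14160652, -1.55149823])}
(200, 320) [500.13839486  -4.85368238  95.32832817]
(100, 100) [759.90596195 539.5963612   -0.83315722]
(350, 500) [ 188.47202322 -405.63212844   -2.27166664]
{'intrinsics': array([[473.68015718,   0.        , 320.134314  ],
       [  0.        , 473.68015718, 202.47852104],
       [  0.        ,   0.        ,   1.        ]]), 'position': array([-96.03458553, 682.6880984 , 589.01740078]), 'orientation': array([ 0.48499682, -1.25342234, -2.10937124])}
(200, 320) [ 638.78131833 -115.29898862    3.25084051]
(100, 100) [2108.72294657 -205.97851527  -50.98077293]
(350, 500) [68.61020434 68.26912415  8.26198049]
```

View pics/top0.png

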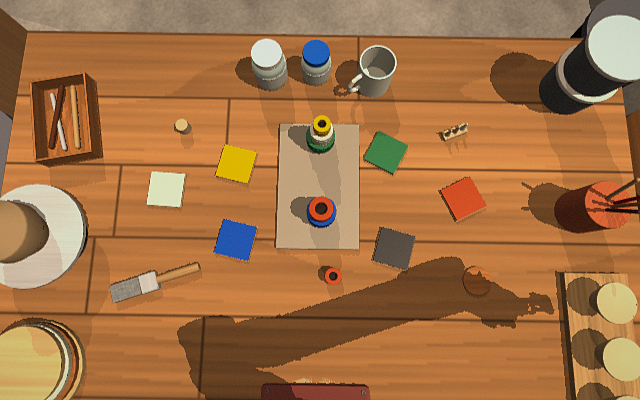

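View pics/side0.png

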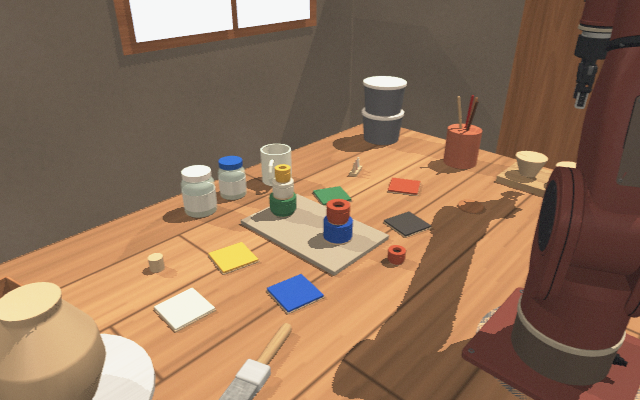

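```bash
cat >> h.py <<'E'
H={'yellow':(20,32,130,90),'green':(40,85,90,30),'blue':(100,125,120,50),'red':(0,9,130,70),'white':(15,100,0,0)}
def mask(im,c):
    h,s,v=cv2.split(cv2.cvtColor(im,cv2.COLOR_RGB2HSV))
    if c=='white': return (s<50)&(v>140)
    if c=='red': return ((h<7)|(h>174))&(s>140)&(v>60)
    a,b,S,V=H[c]; return (h>=a)&(h<=b)&(s>=S)&(v>=V)
def comps(m,W,zr,amin=40):
    m=(m&(W[...,2]>zr[0])&(W[...,2]<zr[1])&(W[...,0]>330)&(W[...,0]<800)&(abs(W[...,1])<450)).astype(np.uint8)
    n,l,s,c=cv2.connectedComponentsWithStats(m)
    return [l==i for i in range(1,n) if s[i,4]>=amin]
def ray(n,u,v,z):
    c=calibration(n); K=c['intrinsics']; Rm=R.from_rotvec(c['orientation']).as_matrix()
    r=Rm@np.array([(u-K[0,2])/K[0,0],-(v-K[1,2])/K[1,1],-1]); p=np.array(c['position']); return (p+r*(z-p[2])/r[2])[:2]
def tile(n,m,z=8):
    cs,_=cv2.findContours(m.astype(np.uint8),cv2.RETR_EXTERNAL,cv2.CHAIN_APPROX_NONE); c=max(cs,key=cv2.contourArea)
    P=np.array([ray(n,u,v,z) for u,v in c[:,0]],np.float32); return cv2.minAreaRect(P)
E
python3 - <<'E'
from h import *
for n in("top","side"):
    f=np.load(n+"0.npz"); im,d=f['im'],f['d']; W=cloud(n,d)
    for c in H:
        for m in comps(mask(im,c),W,(-8,22),100):
            r=tile(n,m); print(n,'tile',c,m.sum(),np.round(r[0],1),np.round(r[1],1),round(r[2],1),'z',round(np.median(W[m][:,2]),1))
    for c in H:
        for m in comps(mask(im,c),W,(20,150),30):
            P=W[m]; zt=np.percentile(P[:,2],95); t=P[P[:,2]>zt-5]
            (x,y),rr=cv2.minEnclosingCircle(t[:,:2].astype(np.float32))
            v,u=np.nonzero(m); print(n,'pot',c,m.sum(),'px',u.mean().round(),v.mean().round(),'ztop',zt.round(1),'enc',round(x,1),round(y,1),round(rr,1),'xr',P[:,0].min().round(),P[:,0].max().round(),'yr',P[:,1].min().round(),P[:,1].max().round())
    if n=='top':
        for p in [(321,124),(321,130),(321,142),(321,150),(333,275),(321,210)]: print(p,im[p[1],p[0]],W[p[1],p[0]].round())
E
```

```text
top tile yellow 1082 [602.  195.3] [79.3 79.9] 76.4 z 7.2
top tile green 1067 [ 634.8 -159.2] [79.  78.9] 62.8 z 7.4
top tile blue 1194 [422.3 187.5] [79.4 79.7] 77.3 z 7.4
top tile white 1089 [538.1 356.8] [78.2 79.4] 86.4 z 7.1
top tile white 113 [338.  389.3] [15.4 53.8] 0.8 z 18.7
top pot yellow 199 px 322.0 124.0 ztop 131.7 enc 655.9 -5.9 18.8 xr 637.0 673.0 yr -24.0 12.0
top pot green 246 px 319.0 144.0 ztop 58.6 enc 656.6 -3.2 32.6 xr 624.0 674.0 yr -35.0 29.0
top pot blue 195 px 322.0 218.0 ztop 59.8 enc 482.1 -6.9 32.4 xr 450.0 506.0 yr -38.0 23.0
top pot white 33 px 266.0 65.0 ztop 112.0 enc 799.2 120.5 17.6 xr 794.0 800.0 yr 103.0 138.0
top pot white 64 px 270.0 72.0 ztop 89.3 enc 798.2 115.2 17.0 xr 790.0 800.0 yr 93.0 132.0
top pot white 64 px 378.0 75.0 ztop 96.0 enc 799.4 -130.6 35.9 xr 777.0 800.0 yr -167.0 -95.0
(321, 124) [41 28 19] [657.  -5. 123.]
(321, 130) [227 189   0] [641.  -5. 131.]
(321, 142) [123 117  95] [630.  -5.  88.]
(321, 150) [25 53 28] [624.  -6.  49.]
(333, 275) [56 44 32] [345. -36.  20.]
(321, 210) [52 39 29] [481.  -7.  85.]
side tile yellow 80
[... 279 characters left out ...]
 white 175 [344.4 382.8] [16.8 56.6] 4.0 z 17.8
side pot yellow 60 px 282.0 167.0 ztop 129.7 enc 658.4 -4.8 19.5 xr 640.0 676.0 yr -19.0 14.0
side pot green 307 px 282.0 205.0 ztop 55.1 enc 652.9 2.9 31.2 xr 622.0 680.0 yr -27.0 33.0
side pot blue 464 px 338.0 231.0 ztop 55.6 enc 481.9 -2.2 32.1 xr 450.0 513.0 yr -33.0 28.0
side pot red 375 px 337.0 211.0 ztop 95.4 enc 483.2 -3.8 26.5 xr 457.0 507.0 yr -27.0 22.0
side pot red 98 px 396.0 251.0 ztop 27.8 enc 345.0 -32.3 18.3 xr 330.0 359.0 yr -50.0 -15.0
side pot white 299 px 278.0 162.0 ztop 91.3 enc 798.8 -127.5 38.4 xr 770.0 800.0 yr -166.0 -62.0
side pot white 572 px 205.0 192.0 ztop 103.5 enc 798.8 124.1 19.0 xr 784.0 800.0 yr 96.0 152.0
```

The stacks are green/white/yellow at (656,-5) and blue/red at (482,-5). Top-camera tile sizes come out at 79 mm and heights at 7 mm, as expected. The small red look-alike is at (345,-35). I'll move towards the yellow pot.

Call:
drive_tool(
  dp=[
    [0.036, 0.05, 0],
    [0.036, 0.05, 0],
    [0.036, 0.05, 0],
    [0.036, 0.05, 0],
    [0.036, 0.05, 0],
    [0.036, 0.05, 0],
    [0.036, 0.05, 0],
    [0.036, 0.05, 0],
    [0.036, 0.05, 0],
    [0.036, 0.05, 0],
  ],
  yaw=[-9.8, -9.8, 0, 0, 0, 0, 0, 0, 0, 0],
  claw=1,
)

```text
clock: 1.35
tcp_pos: [575.8, -104.6, 235.0]
eef_rot: [-3.139, 0.034, 0.007]
contact_force: [0.3, -0.5, 0.0]
width: 85.5
```

Call:
drive_tool(
  dp=[
    [0.04, 0.05, -0.02],
    [0.04, 0.05, -0.03],
    [0, 0, 0],
    [0, 0, 0],
  ],
  yaw=[0, 0, 0, 0],
)

```text
clock: 1.85
tcp_pos: [649.1, -7.8, 187.7]
eef_rot: [-3.136, 0.024, 0.01]
contact_force: [0.0, -0.8, 1.0]
width: 85.4
```

```bash
python3 - <<'E'
from h import *
f=np.load("top0.npz"); im,d=f['im'],f['d']; W=cloud('top',d)
hs=cv2.cvtColor(im,cv2.COLOR_RGB2HSV)
for u,v in [(463,198),(310,210),(321,200),(393,248),(340,142)]: print(hs[v,u],W[v,u].round())
h,s,vv=cv2.split(hs); m0=((h<9)|(h>174))&(s>150)&(vv>100)
for zr in((-8,22),(70,120)):
  for m in comps(m0,W,zr,100):
    r=tile('top',m,8 if zr[0]<0 else 97); print(m.sum(),np.round(r[0],1),np.round(r[1],1),np.median(W[m][:,2]).round(1))
E
```

```text
[  7 208 211] [ 526. -337.    9.]
[  7 221 216] [478.  16.  99.]
[  7 209 215] [500.  -7.  98.]
[13 62 86] [ 408. -173.    7.]
[ 17  89 191] [657. -51.  11.]
1115 [ 527.  -337.2] [78.2 78.5] 7.4
343 [481.9  -6.2] [48.6 48.1] 96.3
```

Call:
drive_tool(
  dp=[
    [0.007, 0.002, -0.02],
    [0.001, 0, -0.02],
    [0, 0, -0.02],
    [0, 0, -0.012],
    [0, 0, 0],
  ],
  yaw=[0, 0, 0, 0, 0],
)

```text
clock: 2.48
tcp_pos: [655.8, -10.8, 110.2]
eef_rot: [-3.139, 0.033, 0.012]
contact_force: [-0.2, -0.3, 0.2]
width: 85.3
```

Call:
drive_tool(
  dp=[
    [0, 0.006, 0.001],
    [0, 0, 0],
    [0, 0, 0],
  ],
  yaw=[0, 0, 0],
)

```text
clock: 2.85
tcp_pos: [656.8, -4.3, 113.1]
eef_rot: [-3.138, 0.033, 0.008]
contact_force: [0.6, -0.9, 0.8]
width: 85.2
```

```bash
python3 - <<'E'
from h import *
print(get_obs()['tcp_pos'])
a,_=snap('top'); b,_=snap('side')
p=cv2.resize(a[70:190,250:390],None,fx=3.5,fy=3.5); q=cv2.resize(b[80:240,230:370],None,fx=2.1,fy=2.1)
c=np.zeros((420,p.shape[1]+q.shape[1],3),np.uint8); c[:p.shape[0],:p.shape[1]]=p; c[:q.shape[0],p.shape[1]:]=q
cv2.imwrite('pics/a1.png',c[...,::-1])
E
```

```text
[656.7501723   -4.29617569 113.13822549]
```

View pics/a1.png

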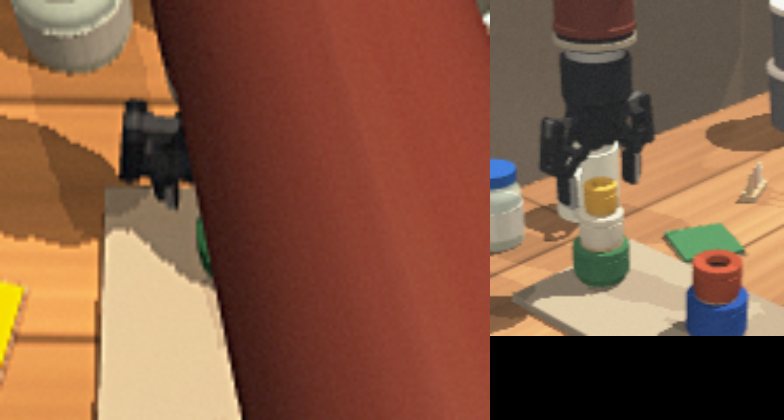

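Side view shows the jaws straddling the yellow pot at about (600,190) in the crop. Closing.

Call:
drive_tool(
  dp=[
    [0, 0, -0.002],
    [0, 0, 0],
    [0, 0, 0],
    [0, 0, 0],
    [0, 0, 0],
    [0, 0, 0],
  ],
  yaw=[0, 0, 0, 0, 0, 0],
  claw=-1,
)

```text
clock: 3.7
tcp_pos: [657.0, -4.4, 111.4]
eef_rot: [-3.138, 0.034, 0.007]
contact_force: [0.5, 0.1, 0.3]
width: 36.5
```

Call:
drive_tool(
  dp=[
    [0, 0, 0.01],
    [0, 0, 0.015],
    [0, 0, 0.02],
    [-0.008, 0.03, 0.0],
    [-0.009, 0.033, 0],
    [-0.009, 0.033, 0],
    [-0.009, 0.033, 0],
    [-0.009, 0.033, 0],
    [-0.009, 0.033, 0],
    [0, 0, 0],
  ],
  yaw=[0, 0, 0, 0, 0, 0, 0, 0, 0, 0],
)

```text
clock: 4.95
tcp_pos: [604.8, 196.5, 172.4]
eef_rot: [-3.137, 0.037, -0.012]
contact_force: [-1.0, 0.2, -0.3]
width: 36.3
```

```bash
python3 - <<'E'
from h import *
print(get_obs()['tcp_pos'])
a,d=snap('top'); b,e=snap('side')
for n,i,dd in(('top',a,d),('side',b,e)):
    W=cloud(n,dd)
    for c in('yellow','white'):
      for m in comps(mask(i,c),W,(20,200),15):
        P=W[m]; zt=np.percentile(P[:,2],95); t=P[P[:,2]>zt-6]
        print(n,c,m.sum(),zt.round(1),cv2.minEnclosingCircle(t[:,:2].astype(np.float32)))
cv2.imwrite('pics/a2.png',b[60:300,150:470,::-1])
E
```

```text
[604.79577369 196.53124597 172.44694192]
top white 29 110.7 ((799.6199340820312, 119.806884765625), 16.582326889038086)
top white 140 90.9 ((798.8718872070312, 120.0534896850586), 19.417675018310547)
top white 67 96.1 ((799.40087890625, -130.64382934570312), 35.96721649169922)
top white 34 83.8 ((786.800537109375, -84.48841857910156), 10.08148193359375)
top white 15 31.3 ((783.0892333984375, -83.67949676513672), 6.066492080688477)
top white 307 98.4 ((656.0111083984375, -4.729581832885742), 25.094036102294922)
top white 26 22.8 ((336.4779052734375, 374.05792236328125), 14.578025817871094)
side yellow 25 190.3 ((594.0640869140625, 196.08900451660156), 10.78183364868164)
side white 637 95.0 ((719.7532958984375, -72.81502532958984), 120.55293273925781)
side white 510 99.6 ((797.6453857421875, 125.05906677246094), 13.935173034667969)
```

View pics/a2.png

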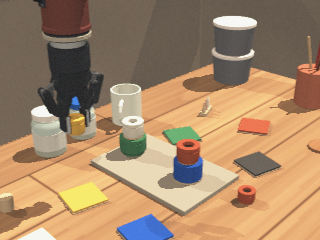

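Yellow is held and white/green are undisturbed. Lowering over the yellow tile.

Call:
drive_tool(
  dp=[
    [-0.003, 0, -0.03],
    [0, 0, -0.03],
    [0, 0, -0.03],
    [0, 0, -0.025],
    [0, 0, -0.015],
    [0, 0, 0],
    [0, 0, 0],
  ],
  yaw=[0, 0, 0, 0, 0, 0, 0],
)

```text
clock: 5.92
tcp_pos: [609.0, 183.2, 43.6]
eef_rot: [3.141, -0.064, 0.025]
contact_force: [-0.1, -0.1, -0.0]
width: 36.3
```

Call:
drive_tool(
  dp=[
    [-0.007, 0.013, -0.008],
    [0, 0, 0],
    [0, 0, -0.003],
    [0, 0, 0],
  ],
  yaw=[0, 0, 0, 0],
)

```text
clock: 6.42
tcp_pos: [602.4, 198.2, 34.1]
eef_rot: [-3.14, 0.062, -0.029]
contact_force: [0.5, 0.3, -0.2]
width: 36.1
```

```bash
python3 - <<'E'
from h import *
print(get_obs()['tcp_pos'])
a,d=snap('top'); b,e=snap('side')
c=np.hstack([cv2.resize(a[100:240,160:300],(400,400)),cv2.resize(b[170:310,160:300],(400,400))])
cv2.imwrite('pics/a3.png',c[...,::-1])
E
```

```text
[602.40791992 198.23202601  34.06978162]
```

View pics/a3.png

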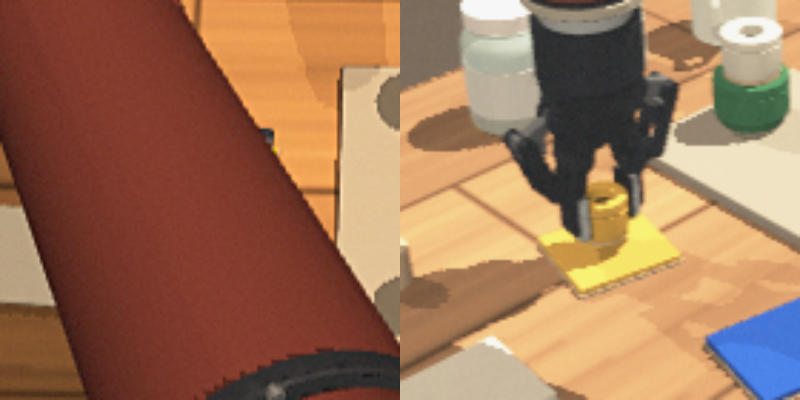

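Call:
drive_tool(
  dp=[
    [0, -0.002, -0.005],
    [0, 0, -0.004],
    [0, 0, -0.002],
    [0, 0, 0],
  ],
  yaw=[0, 0, 0, 0],
)

```text
clock: 7.02
tcp_pos: [603.0, 195.4, 22.6]
eef_rot: [-3.14, 0.064, -0.03]
contact_force: [-0.7, 0.1, 1.7]
width: 36.0
```

Call:
drive_tool(
  dp=[
    [0, 0, -0.001],
    [0, 0, 0],
  ],
  yaw=[0, 0],
)

```text
clock: 7.28
tcp_pos: [603.3, 195.5, 22.8]
eef_rot: [-3.14, 0.064, -0.032]
contact_force: [0.4, -0.1, -0.2]
width: 36.2
```

Call:
drive_tool(
  dp=[
    [0, 0, -0.002],
    [0, 0, -0.001],
  ],
  yaw=[0, 0],
)

```text
clock: 7.52
tcp_pos: [604.2, 195.7, 22.4]
eef_rot: [-3.14, 0.065, -0.035]
contact_force: [-5.3, -1.3, 9.9]
width: 35.9
```

Call:
drive_tool(
  dp=[
    [0, 0, 0.0],
    [0, 0, 0],
    [0, 0, 0],
    [0, 0, 0.01],
    [0, 0, 0.03],
    [0, 0, 0.04],
    [0, 0, 0.04],
    [0, 0, 0.03],
  ],
  yaw=[0, 0, 0, 0, 0, 0, 0, 0],
  claw=1,
)

```text
clock: 8.52
tcp_pos: [602.0, 195.2, 175.9]
eef_rot: [3.141, -0.063, 0.028]
contact_force: [1.2, -0.0, 0.2]
width: 85.4
```

Call:
drive_tool(
  dp=[
    [0.01, -0.04, 0.0],
    [0.01, -0.04, 0],
    [0.01, -0.04, 0],
    [0.01, -0.04, 0],
    [0.01, -0.035, -0.01],
    [0, 0, -0.01],
    [0, 0, 0],
  ],
  yaw=[0, 0, 0, 0, 0, 0, 0],
)

```text
clock: 9.4
tcp_pos: [654.4, -3.2, 164.8]
eef_rot: [-3.138, 0.058, -0.044]
contact_force: [-0.9, 0.3, 0.1]
width: 85.1
```

```bash
python3 - <<'E'
from h import *
print(get_obs()['tcp_pos'])
for n in('top','side'):
    i,dd=snap(n); W=cloud(n,dd)
    for m in comps(mask(i,'yellow'),W,(-8,60),60):
        P=W[m]; print(n,'tile',tile(n,m)[0]); t=P[P[:,2]>36]
        if len(t)>20: print('pot',len(t),np.median(t[:,2]),cv2.minEnclosingCircle(t[:,:2].astype(np.float32)))
    for m in comps(mask(i,'white'),W,(60,150),60):
        P=W[m];print(n,'white',P.mean(0).round())
E
```

```text
[654.37710603  -3.20737938 164.78953723]
top tile (601.9850463867188, 195.27589416503906)
pot 150 40.622423003388406 ((604.109375, 195.0996856689453), 18.79087257385254)
top white [794. 114.  80.]
side tile (611.5943603515625, 185.98446655273438)
pot 64 39.26750240265716 ((605.6272583007812, 195.2384796142578), 18.317007064819336)
side white [ 783. -110.   77.]
side white [794. 124.  82.]
side white [651.  -6.  94.]
```

Yellow stands 2 mm from its tile centre and the top camera agrees with the TCP. White is next.

Call:
drive_tool(
  dp=[
    [0, 0, -0.03],
    [0, 0, -0.03],
    [0, 0, -0.01],
    [0, 0, 0],
  ],
  yaw=[0, 0, 0, 0],
)

```text
clock: 10.0
tcp_pos: [656.2, 1.9, 98.0]
eef_rot: [-3.137, 0.048, -0.055]
contact_force: [0.5, -0.4, 0.0]
width: 85.5
```

Call:
drive_tool(
  dp=[
    [0, -0.006, -0.01],
    [0, -0.001, -0.01],
    [0, 0, -0.004],
    [0, 0, 0],
  ],
  yaw=[0, 0, 0, 0],
)

```text
clock: 10.5
tcp_pos: [657.6, -5.5, 75.1]
eef_rot: [-3.137, 0.048, -0.06]
contact_force: [0.2, 1.5, -0.5]
width: 85.3
```

Call:
drive_tool(
  dp=[
    [-0.001, 0.0, -0.002],
    [0, 0, 0],
    [0, 0, 0],
    [0, 0, 0],
    [0, 0, 0],
  ],
  yaw=[0, 0, 0, 0, 0],
  claw=-1,
)

```text
clock: 11.12
tcp_pos: [657.0, -5.3, 73.8]
eef_rot: [-3.137, 0.048, -0.062]
contact_force: [1.6, 1.1, 0.2]
width: 50.7
```

Call:
drive_tool(
  dp=[
    [0, 0, 0.008],
    [0, 0, 0.015],
    [0, 0, 0.02],
    [-0.01, 0.03, 0.02],
    [-0.013, 0.045, 0],
    [-0.017, 0.05, 0],
    [-0.017, 0.05, 0],
    [-0.017, 0.05, 0],
    [-0.017, 0.05, 0],
    [-0.016, 0.045, 0],
  ],
  yaw=[0, 0, 0, 0, 0, 0, 0, 0, 0, 0],
)

```text
clock: 12.38
tcp_pos: [550.4, 318.8, 153.3]
eef_rot: [-3.135, 0.064, -0.082]
contact_force: [0.7, 0.5, -0.5]
width: 50.5
```

Call:
drive_tool(
  dp=[
    [-0.012, 0.038, 0.0],
    [0, 0, -0.02],
    [0, 0, -0.03],
    [0, 0, -0.025],
    [0, 0, -0.02],
    [0, 0, 0],
    [0, 0, 0],
  ],
  yaw=[0, 0, 0, 0, 0, 0, 0],
)

```text
clock: 13.25
tcp_pos: [538.5, 361.7, 63.4]
eef_rot: [-3.13, 0.058, -0.094]
contact_force: [-0.1, 0.1, 0.2]
width: 50.3
```

Call:
drive_tool(
  dp=[
    [0, -0.004, -0.015],
    [0, 0, -0.012],
    [0, 0, -0.006],
    [0, 0, 0],
  ],
  yaw=[0, 0, 0, 0],
)

```text
clock: 13.75
tcp_pos: [539.4, 357.4, 29.6]
eef_rot: [-3.129, 0.059, -0.096]
contact_force: [0.1, 0.3, -0.8]
width: 50.5
```

Call:
drive_tool(
  dp=[
    [-0.001, 0, -0.002],
    [0, 0, -0.0015],
    [0, 0, -0.0015],
  ],
  yaw=[0, 0, 0],
)

```text
clock: 14.12
tcp_pos: [538.7, 358.1, 25.1]
eef_rot: [-3.128, 0.058, -0.098]
contact_force: [-0.1, -1.6, 6.2]
width: 50.5
```

Call:
drive_tool(
  dp=[
    [0, 0, -0.001],
    [0, 0, 0],
    [0, 0, 0],
    [0, 0, 0],
    [0, 0, 0.015],
    [0, 0, 0.03],
    [0, 0, 0.04],
    [0, 0, 0.04],
  ],
  yaw=[0, 0, 0, 0, 0, 0, 0, 0],
  claw=1,
)

```text
clock: 15.12
tcp_pos: [537.3, 357.4, 153.0]
eef_rot: [-3.13, 0.057, -0.093]
contact_force: [0.1, 0.4, -0.3]
width: 85.8
```

Call:
drive_tool(
  dp=[
    [-0.007, -0.045, 0.0],
    [-0.007, -0.045, 0],
    [-0.007, -0.045, 0],
    [-0.007, -0.045, 0],
    [-0.007, -0.045, 0],
    [-0.007, -0.045, 0],
    [-0.007, -0.045, 0],
    [-0.006, -0.045, 0],
    [0, 0, 0],
    [0, 0, 0],
  ],
  yaw=[0, 0, 0, 0, 0, 0, 0, 0, 0, 0],
)

```text
clock: 16.38
tcp_pos: [482.1, -8.3, 170.0]
eef_rot: [-3.121, 0.052, -0.125]
contact_force: [-0.1, 0.4, -0.1]
width: 85.5
```

```bash
python3 - <<'E'
from h import *
print(get_obs()['tcp_pos'],get_obs()['eef_rot'])
for n in('top','side'):
    i,dd=snap(n); W=cloud(n,dd)
    h,s,vv=cv2.split(cv2.cvtColor(i,cv2.COLOR_RGB2HSV)); M={'white':mask(i,'white'),'yellow':mask(i,'yellow'),'red':((h<9)|(h>174))&(s>130)&(vv>60),'green':mask(i,'green')}
    for c in M:
      for m in comps(M[c],W,(-8,115),60):
        P=W[m]; zt=np.percentile(P[:,2],97); t=P[P[:,2]>zt-5]
        if P[:,0].max()<780: print(n,c,m.sum(),'tile',np.round(tile(n,m)[0]),'top',zt.round(1),np.round(cv2.minEnclosingCircle(t[:,:2].astype(np.float32))[0],1))
    if n=='side': cv2.imwrite('pics/a4.png',i[100:380,80:480,::-1])
E
```

```text
[482.08282737  -8.30081344 170.0079838 ] [-3.12125909  0.0515154  -0.12523365]
top white 392 tile [551. 368.] top 49.8 [539.2 357.2]
top white 85 tile [515. 387.] top 10.0 [515.3 386.2]
top white 118 tile [338. 389.] top 21.5 [331.6 381.4]
top yellow 933 tile [602. 195.] top 42.1 [603.8 195. ]
top red 1108 tile [ 527. -337.] top 10.6 [ 527.  -337.8]
top green 549 tile [ 632. -164.] top 10.2 [ 632.8 -164.2]
side white 335 tile [583. 337.] top 47.5 [539.9 357.7]
side white 287 tile [510. 370.] top 7.7 [512.7 369.2]
side white 176 tile [345. 383.] top 19.6 [331.5 385.8]
side yellow 235 tile [618. 175.] top 40.5 [604.5 196.3]
side yellow 87 tile [627. 227.] top 7.0 [622.8 218.5]
side red 397 tile [ 523. -328.] top 7.8 [ 527.  -335.8]
side red 489 tile [561. -98.] top 95.9 [483.   -4.6]
side red 226 tile [353. -40.] top 28.2 [343.  -32.2]
side green 353 tile [ 632. -152.] top 7.3 [ 634.3 -155.6]
side green 438 tile [696. -35.] top 55.8 [ 6.554e+02 -2.000e-01]
```

View pics/a4.png

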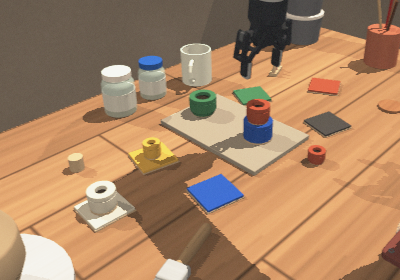

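White stands on its tile at (539,357) against (538,357), and yellow still stands. There is a slow tool tilt drift of about 0.08 rad about the jaw axis, which is harmless for grasping; I'll counter it later with a half turn. Red next.

Call:
drive_tool(
  dp=[
    [0, 0.002, -0.04],
    [0, 0, -0.03],
    [0, 0, -0.01],
    [0, 0, 0],
  ],
  yaw=[0, 0, 0, 0],
)

```text
clock: 16.98
tcp_pos: [483.6, -1.5, 89.5]
eef_rot: [-3.12, 0.039, -0.129]
contact_force: [0.5, 0.1, 0.9]
width: 85.7
```

```bash
python3 - <<'E'
from h import *
o=get_obs(); print(o['tcp_pos'],o['qpos'],o['eef_rot'])
E
```

```text
[483.61572276  -1.48583712  89.45801089] [ 0.24794223  0.10206554 -0.34238856  2.08360506  0.03156398  0.87806209
 -1.70631656] [-3.12010862  0.03902917 -0.12874585]
```

Call:
drive_tool(
  dp=[
    [-0.001, -0.005, -0.012],
    [0, 0, -0.003],
    [0, 0, 0],
  ],
  yaw=[0, 0, 0],
)

```text
clock: 17.35
tcp_pos: [484.1, -6.6, 75.6]
eef_rot: [-3.12, 0.039, -0.134]
contact_force: [-0.9, -0.0, 0.5]
width: 85.4
```

Call:
drive_tool(
  dp=[
    [-0.002, 0.001, -0.003],
    [0, 0, 0],
    [0, 0, 0],
    [0, 0, 0],
    [0, 0, 0],
  ],
  yaw=[0, 0, 0, 0, 0],
  claw=-1,
)

```text
clock: 17.98
tcp_pos: [482.6, -5.7, 73.4]
eef_rot: [-3.12, 0.039, -0.137]
contact_force: [1.3, 0.9, -0.7]
width: 50.5
```

Call:
drive_tool(
  dp=[
    [0, 0, 0.01],
    [0, 0, 0.02],
    [0, 0, 0.025],
    [0.005, -0.04, 0.0],
    [0.007, -0.05, 0],
    [0.007, -0.05, 0],
    [0.007, -0.05, 0],
    [0.007, -0.05, 0],
    [0.006, -0.045, 0],
    [0.004, -0.025, -0.01],
  ],
  yaw=[0, 0, 0, 0, 0, 0, 0, 0, 0, 0],
)

```text
clock: 19.23
tcp_pos: [526.6, -322.4, 126.9]
eef_rot: [-3.12, 0.026, -0.144]
contact_force: [0.1, -0.7, -0.8]
width: 50.5
```

Call:
drive_tool(
  dp=[
    [0, -0.013, -0.03],
    [0, 0, -0.03],
    [0, 0, -0.015],
    [0, 0, 0],
    [0, 0, 0],
  ],
  yaw=[0, 0, 0, 0, 0],
)

```text
clock: 19.85
tcp_pos: [526.9, -338.9, 52.5]
eef_rot: [-3.121, 0.031, -0.147]
contact_force: [0.2, 0.1, -1.3]
width: 50.6
```

Call:
drive_tool(
  dp=[
    [0, 0.001, -0.015],
    [0, 0, -0.008],
    [0, 0, 0],
  ],
  yaw=[0, 0, 0],
)

```text
clock: 20.23
tcp_pos: [528.0, -337.8, 29.8]
eef_rot: [-3.122, 0.03, -0.15]
contact_force: [-0.7, -0.9, -1.4]
width: 50.6
```

Call:
drive_tool(
  dp=[
    [-0.001, 0, -0.0025],
    [0, 0, -0.0015],
    [0, 0, -0.001],
    [0, 0, -0.001],
  ],
  yaw=[0, 0, 0, 0],
)

```text
clock: 20.72
tcp_pos: [527.4, -338.0, 24.4]
eef_rot: [-3.123, 0.03, -0.152]
contact_force: [-4.1, 1.6, 9.1]
width: 50.0
```

Contact; release and rise.

Call:
drive_tool(
  dp=[
    [0, 0, 0],
    [0, 0, 0],
    [0, 0, 0],
    [0, 0, 0.015],
    [0, 0, 0.03],
    [0, 0, 0.04],
    [0, 0, 0.03],
  ],
  yaw=[0, 0, 0, 0, 0, 0, 0],
  claw=1,
)

```text
clock: 21.6
tcp_pos: [526.4, -337.5, 143.6]
eef_rot: [-3.122, 0.03, -0.149]
contact_force: [1.0, -0.3, -0.1]
width: 85.6
```

Call:
drive_tool(
  dp=[
    [0.008, 0.02, 0],
    [0.008, 0.02, 0],
    [0.008, 0.02, 0],
    [0.008, 0.02, 0],
    [0.008, 0.02, 0],
    [0.008, 0.02, 0],
    [0.008, 0.02, 0],
    [0.008, 0.02, 0],
    [0.008, 0.02, 0],
    [0.008, 0.02, 0],
  ],
  yaw=[10.5, 10.5, 10.5, 10.5, 10.5, 10.5, 10.5, 10.5, 10.5, 10.5],
)

```text
clock: 22.85
tcp_pos: [610.4, -136.8, 160.8]
eef_rot: [-1.837, -2.448, -0.089]
contact_force: [-0.4, -0.0, -0.3]
width: 85.6
```

Call:
drive_tool(
  dp=[
    [0.0065, 0.019, 0],
    [0.0065, 0.019, 0],
    [0.0065, 0.019, 0],
    [0.0065, 0.019, 0],
    [0.0065, 0.019, 0],
    [0.0065, 0.019, -0.01],
    [0.0065, 0.019, -0.01],
    [0, 0, -0.01],
    [0, 0, 0],
  ],
  yaw=[10.4, 10.4, 10.4, 10.4, 10.4, 10.4, 10.4, 0, 0],
)

```text
clock: 23.98
tcp_pos: [658.9, -1.0, 140.0]
eef_rot: [0.031, -3.052, 0.005]
contact_force: [-0.2, -0.3, -0.0]
width: 85.4
```

```bash
python3 - <<'E'
from h import *
o=get_obs(); print(o['tcp_pos'],o['qpos'][6],R.from_rotvec(o['eef_rot']).as_matrix().round(3))
for n in('top','side'):
    i,dd=snap(n); W=cloud(n,dd)
    h,s,vv=cv2.split(cv2.cvtColor(i,cv2.COLOR_RGB2HSV)); M={'red':((h<9)|(h>174))&(s>130)&(vv>60),'green':mask(i,'green'),'blue':mask(i,'blue')}
    for c in M:
      for m in comps(M[c],W,(-8,115),60):
        P=W[m]; zt=np.percentile(P[:,2],97); t=P[P[:,2]>zt-5]
        if P[:,0].max()<780: print(n,c,m.sum(),'top',zt.round(1),np.round(cv2.minEnclosingCircle(t[:,:2].astype(np.float32)),1) if 0 else cv2.minEnclosingCircle(t[:,:2].astype(np.float32)))
    if n=='side': cv2.imwrite('pics/a5.png',i[60:340,180:580,::-1])
E
```

```text
[658.9467869   -1.00439281 140.02189863] 1.2857466705761194 [[-0.996 -0.021 -0.089]
 [-0.02   1.    -0.004]
 [ 0.089 -0.003 -0.996]]
top red 146 top 30.7 ((343.5895080566406, -34.689334869384766), 17.91414451599121)
top green 521 top 58.6 ((656.0150756835938, -2.6917099952697754), 32.84450149536133)
top blue 482 top 59.0 ((482.6481018066406, -7.316974639892578), 32.57807159423828)
top blue 1189 top 10.4 ((421.83203125, 187.66891479492188), 55.05784225463867)
side red 563 top 46.3 ((525.27392578125, -336.9866943359375), 28.01514434814453)
side red 220 top 28.0 ((342.5751647949219, -33.26951599121094), 19.330461502075195)
side green 408 top 7.6 ((636.7088623046875, -153.68373107910156), 52.25345993041992)
side green 447 top 55.8 ((655.861083984375, 0.7237429022789001), 33.11955261230469)
side blue 694 top 55.9 ((483.598388671875, -5.098489761352539), 33.69886779785156)
side blue 1150 top 7.9 ((421.7110595703125, 191.0418243408203), 54.85337829589844)
```

View pics/a5.png

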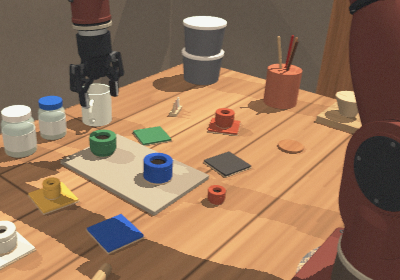

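Call:
drive_tool(
  dp=[
    [-0.003, -0.002, -0.03],
    [0, 0, -0.03],
    [0, 0, 0],
    [0, 0, 0],
  ],
  yaw=[0, 0, 0, 0],
)

```text
clock: 24.58
tcp_pos: [658.0, -7.2, 84.0]
eef_rot: [0.015, -3.059, 0.008]
contact_force: [-0.2, 1.2, -0.5]
width: 85.3
```

Call:
drive_tool(
  dp=[
    [-0.002, 0.006, -0.012],
    [0, 0.001, -0.01],
    [0, 0, 0],
  ],
  yaw=[0, 0, 0],
)

```text
clock: 24.95
tcp_pos: [656.9, 0.4, 62.9]
eef_rot: [0.013, -3.062, 0.009]
contact_force: [0.9, -0.6, -0.5]
width: 85.3
```

Call:
drive_tool(
  dp=[
    [-0.001, -0.003, -0.012],
    [0, 0, -0.01],
    [0, 0, -0.006],
    [0, 0, 0],
  ],
  yaw=[0, 0, 0, 0],
)

```text
clock: 25.45
tcp_pos: [655.7, -3.0, 32.6]
eef_rot: [0.013, -3.061, 0.009]
contact_force: [-0.4, -0.0, -0.4]
width: 85.0
```

Call:
drive_tool(
  dp=[
    [0, 0, 0],
    [0, 0, 0],
    [0, 0, 0],
    [0, 0, 0],
  ],
  yaw=[0, 0, 0, 0],
  claw=-1,
)

```text
clock: 25.95
tcp_pos: [656.2, -2.9, 33.5]
eef_rot: [0.013, -3.062, 0.009]
contact_force: [0.2, 0.2, -1.5]
width: 64.8
```

Call:
drive_tool(
  dp=[
    [0, 0, 0.01],
    [0, 0, 0.02],
    [0, 0, 0.02],
    [-0.004, -0.03, 0],
    [-0.006, -0.04, 0],
    [-0.006, -0.04, 0],
    [-0.005, -0.035, 0],
    [0, 0, 0],
    [0, 0, 0],
  ],
  yaw=[0, 0, 0, 0, 0, 0, 0, 0, 0],
)

```text
clock: 27.08
tcp_pos: [636.9, -150.3, 97.6]
eef_rot: [0.017, -3.072, 0.01]
contact_force: [-0.3, 1.7, -2.0]
width: 64.8
```

Call:
drive_tool(
  dp=[
    [-0.002, -0.008, -0.02],
    [0, 0, -0.02],
    [0, 0, -0.01],
    [0, 0, 0],
  ],
  yaw=[0, 0, 0, 0],
)

```text
clock: 27.58
tcp_pos: [634.3, -155.6, 43.2]
eef_rot: [0.023, -3.07, 0.008]
contact_force: [0.1, -1.3, -1.6]
width: 65.0
```

Call:
drive_tool(
  dp=[
    [0, -0.003, -0.008],
    [0, 0, 0],
  ],
  yaw=[0, 0],
)

```text
clock: 27.82
tcp_pos: [634.5, -158.4, 34.8]
eef_rot: [0.024, -3.07, 0.008]
contact_force: [0.1, 0.6, -2.2]
width: 64.8
```

Call:
drive_tool(
  dp=[
    [0, 0, -0.0025],
    [0, 0, -0.0015],
    [0, 0, -0.001],
    [0, 0, -0.001],
  ],
  yaw=[0, 0, 0, 0],
)

```text
clock: 28.32
tcp_pos: [635.4, -158.4, 29.7]
eef_rot: [0.024, -3.072, 0.008]
contact_force: [0.0, 0.6, 0.2]
width: 64.8
```

Call:
drive_tool(
  dp=[
    [0, 0, -0.0015],
    [0, 0, -0.001],
  ],
  yaw=[0, 0],
)

```text
clock: 28.58
tcp_pos: [635.8, -158.4, 29.4]
eef_rot: [0.024, -3.073, 0.01]
contact_force: [-4.0, 0.1, 6.6]
width: 64.5
```

Call:
drive_tool(
  dp=[
    [0, 0, 0],
    [0, 0, 0],
    [0, 0, 0],
    [0, 0, 0.015],
    [0, 0, 0.03],
    [0, 0, 0.04],
    [0, 0, 0.02],
  ],
  yaw=[0, 0, 0, 0, 0, 0, 0],
  claw=1,
)

```text
clock: 29.45
tcp_pos: [635.6, -158.0, 139.1]
eef_rot: [0.024, -3.073, 0.009]
contact_force: [-0.3, -0.0, -0.5]
width: 85.8
```

Call:
drive_tool(
  dp=[
    [-0.038, 0.037, 0],
    [-0.038, 0.037, 0],
    [-0.038, 0.037, 0],
    [-0.037, 0.037, 0],
    [0, 0, -0.02],
    [0, 0, -0.02],
    [0, 0, 0],
    [0, 0, 0],
  ],
  yaw=[0, 0, 0, 0, 0, 0, 0, 0],
)

```text
clock: 30.45
tcp_pos: [481.1, -6.3, 102.6]
eef_rot: [0.024, -3.08, 0.015]
contact_force: [-0.4, -0.7, -0.0]
width: 85.3
```

Call:
drive_tool(
  dp=[
    [0.001, 0, -0.02],
    [0, 0, -0.015],
    [0, 0, 0],
  ],
  yaw=[0, 0, 0],
)

```text
clock: 30.82
tcp_pos: [482.7, -6.7, 65.9]
eef_rot: [0.022, -3.081, 0.015]
contact_force: [0.3, 0.0, 0.3]
width: 85.3
```

Call:
drive_tool(
  dp=[
    [0, 0, -0.012],
    [0, 0, -0.012],
    [0, 0, -0.008],
    [0, 0, 0],
  ],
  yaw=[0, 0, 0, 0],
)

```text
clock: 31.32
tcp_pos: [482.7, -6.6, 31.5]
eef_rot: [0.022, -3.08, 0.015]
contact_force: [0.3, -0.6, 0.7]
width: 85.3
```

Call:
drive_tool(
  dp=[
    [0, 0, 0],
    [0, 0, 0],
    [0, 0, 0],
    [0, 0, 0],
  ],
  yaw=[0, 0, 0, 0],
  claw=-1,
)

```text
clock: 31.82
tcp_pos: [483.0, -6.7, 32.8]
eef_rot: [0.023, -3.081, 0.016]
contact_force: [-0.0, 0.6, -3.3]
width: 64.9
```

Call:
drive_tool(
  dp=[
    [0, 0, 0.01],
    [0, 0, 0.02],
    [0, 0, 0.02],
    [-0.009, 0.03, 0],
    [-0.013, 0.04, 0],
    [-0.013, 0.04, 0],
    [-0.013, 0.042, 0],
    [-0.012, 0.04, 0],
    [0, 0, 0],
    [0, 0, 0],
  ],
  yaw=[0, 0, 0, 0, 0, 0, 0, 0, 0, 0],
)

```text
clock: 33.08
tcp_pos: [424.0, 191.3, 96.5]
eef_rot: [0.021, -3.093, 0.017]
contact_force: [0.5, -0.5, -3.1]
width: 64.5
```

Call:
drive_tool(
  dp=[
    [-0.002, -0.003, -0.02],
    [0, 0, -0.02],
    [0, 0, -0.01],
    [0, 0, 0],
  ],
  yaw=[0, 0, 0, 0],
)

```text
clock: 33.58
tcp_pos: [424.0, 185.4, 45.9]
eef_rot: [0.013, -3.094, 0.018]
contact_force: [-0.8, 0.0, -2.6]
width: 64.4
```

Call:
drive_tool(
  dp=[
    [-0.002, 0.003, -0.01],
    [0, 0, 0],
    [0, 0, -0.003],
    [0, 0, 0],
  ],
  yaw=[0, 0, 0, 0],
)

```text
clock: 34.08
tcp_pos: [422.6, 189.2, 32.9]
eef_rot: [0.013, -3.096, 0.017]
contact_force: [0.4, 0.6, -1.9]
width: 64.3
```

Call:
drive_tool(
  dp=[
    [0, -0.001, -0.002],
    [0, 0, -0.0015],
    [0, 0, -0.001],
    [0, 0, -0.001],
  ],
  yaw=[0, 0, 0, 0],
)

```text
clock: 34.58
tcp_pos: [423.4, 188.1, 28.3]
eef_rot: [0.012, -3.097, 0.018]
contact_force: [-7.2, -6.4, 21.7]
width: 64.5
```

Call:
drive_tool(
  dp=[
    [0, 0, 0],
    [0, 0, 0],
    [0, 0, 0],
    [0, 0, 0.015],
    [0, 0, 0.03],
    [0, 0, 0.04],
    [0, 0, 0.04],
  ],
  yaw=[0, 0, 0, 0, 0, 0, 0],
  claw=1,
)

```text
clock: 35.45
tcp_pos: [421.6, 188.6, 157.4]
eef_rot: [0.016, -3.093, 0.017]
contact_force: [0.8, -0.2, 0.9]
width: 85.1
```

Call:
drive_tool(
  dp=[
    [0.01, -0.05, 0.01],
    [0.01, -0.05, 0],
    [0.01, -0.05, 0],
    [0.01, -0.05, 0],
    [0.01, 0, 0],
    [0, 0, 0],
  ],
  yaw=[0, 0, 0, 0, 0, 0],
)

```text
clock: 36.2
tcp_pos: [474.5, -14.1, 177.8]
eef_rot: [0.023, -3.106, 0.016]
contact_force: [-0.4, 0.5, 0.4]
width: 85.4
```

```bash
python3 - <<'E'
from h import *
o=get_obs(); print(o['tcp_pos'],o['clock'])
T=dict(yellow=(602,195.3),green=(634.8,-159.2),blue=(422.3,187.5),white=(538.1,356.8),red=(527,-337.2))
Z=dict(yellow=34,green=45,blue=45,white=40,red=40)
L=[]
for n in('top','side'):
    i,dd=snap(n); W=cloud(n,dd); L.append(i)
    h,s,vv=cv2.split(cv2.cvtColor(i,cv2.COLOR_RGB2HSV))
    for c,t in T.items():
        g=np.hypot(W[...,0]-t[0],W[...,1]-t[1])<50
        k=(((h<9)|(h>174))&(s>130)&(vv>60)) if c=='red' else mask(i,c)
        P=W[g&k&(W[...,2]>Z[c]+2)]
        q=cv2.minEnclosingCircle(P[:,:2].astype(np.float32)) if len(P)>10 else None
        print(n,c,len(P),'ztop',np.round(np.median(P[:,2]),1) if len(P) else '', 'd',np.round(np.array(q[0])-t,1) if q else '', q and round(q[1],1))
cv2.imwrite('pics/f1.png',L[0][...,::-1]); cv2.imwrite('pics/f2.png',L[1][...,::-1])
E
```

```text
[474.50165296 -14.07650776 177.81407311] 36.2
top yellow 142 ztop 40.8 d [ 1.2 -0.3] 18.8
top green 202 ztop 52.2 d [ 2.  -1.9] 32.3
top blue 481 ztop 52.1 d [1.7 0.1] 32.8
top white 301 ztop 47.0 d [0.7 0.7] 26.3
top red 298 ztop 47.4 d [ 0.3 -0.8] 26.0
side yellow 37 ztop 39.2 d [ 4.2 -4.7] 16.8
side green 135 ztop 50.1 d [1.1 3.5] 33.6
side blue 426 ztop 50.8 d [1.9 3.5] 33.6
side white 329 ztop 45.7 d [1.  1.9] 26.9
side red 107 ztop 45.0 d [1.6 0.6] 27.6
```

View pics/f1.png

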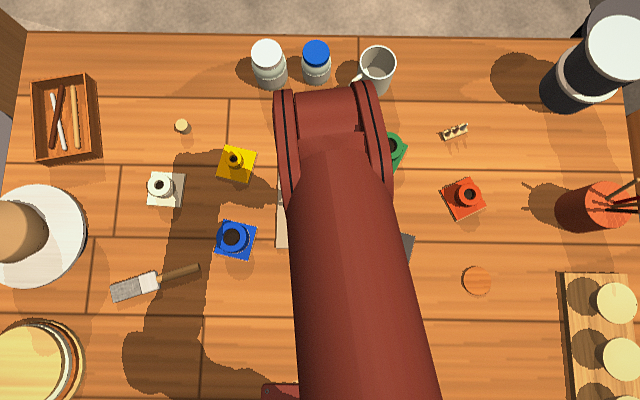

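View pics/f2.png

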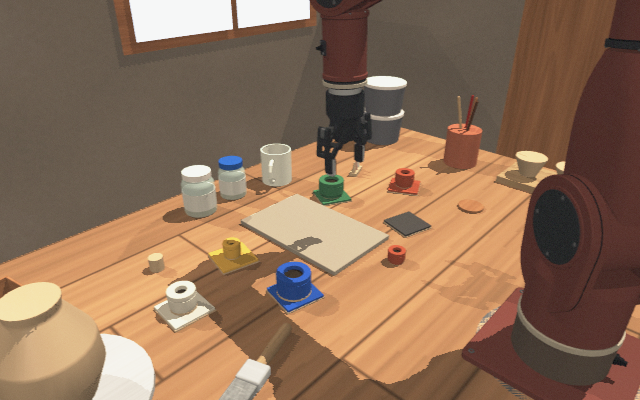

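All five pots stand upright on their own tiles, with the top view putting them within 3 mm of centre. In the side view they are at (180,295) white, (232,248) yellow, (294,282) blue, (331,187) green and (404,180) red. The grey tile at (407,223) is free and the robot touches nothing.

```bash
python3 -c "
from bench import *
print(finish_job())"
```

```text
the job is handed in; nothing more can be done
None
```

I took both stacks apart in the order yellow, white, red, green, blue. Each pot was set on the tile of its own colour, with light contact confirmed before release, and I handed the job in at about 36 s.

**Last checks:** the top camera puts every pot within 3 mm of its tile centre. The rim heights match pots standing upright on the tiles. The grey tile is free and the arm is clear of everything.

**Disagreements:**
- The side camera gives offsets up to about 6 mm, the largest being yellow from 37 partly shadowed pixels. That camera also read the tiles 5–10 mm away from the top camera. The top camera agreed with the arm's own position reading, so I relied on it; both sets of offsets are inside the 13 mm limit.
- The tool tilt drifted to nearly 0.1 rad during the run. I countered it with a half turn of the tool after releasing the red pot.

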